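# Pin the tongue, trip the hitch latch and hold the coupler up off its ball

## Task

On the hitch test stand, first push the brass-headed hinge pin fully home through fork and tongue. Then pull the red latch tab sideways against its spring, lift the blue coupler at least 4 cm up off the ball, and finish with the gripper still holding it raised and still; leave the lime vial, the red-lidded jar and the amber dropper bottle standing where they are.

Things in the scene. Friction and masses are not known exactly. Their poses are not given: they have to be found in the camera images.
- hitch_stand: grey fixed stand, base 66 x 170 x 12 mm; origin at the centre of its underside. Its y axis runs along the tongue, from the aluminium fork (hinge axis at y = -60 mm) to the ball post (y = +60 mm); its -x side is the front, where pin head and red tab stick out (to the robot's left and away). Left of it stands a light box up to 160 mm high (handle 190), beyond it a ledge 140 mm high: keep fingertips above them
- tongue: blue tongue hinged in the fork, with an inverted cup (coupler, 52 mm wide) over the ball. Origin on the hinge axis (stand's x); its y axis points to the coupler, 120 mm away. It swings up only, from level (start) to at most 0.65 rad, and falls back if let go. About 0.4 kg (varies), some 3 N to lift at the coupler. With the latch shut its bolt catches under the ball and the tongue cannot rise
- hinge_axis (a point): centre of the hinge in the fork, 185 mm above the worktop; the fork is 34 mm wide along the tongue and its outer front face lies 20 mm towards the front (-x of the stand) from this point
- ball (a point): centre of the fixed 30 mm ball, 185 mm above the worktop. Obstacle on the way there: a stereo microscope with boom and lamp at the robot's left, along y = 0.25 to 0.35 from x = -0.1 to 0.47, 0.5 m high for x above 0.15, up to 0.9 m nearer the robot. If the arm starts beyond it, raise the tool (to 0.55 m) and swing over it at 0.6 m reach before coming down
- pin_head (a point): centre of the outer face of the hinge pin's round brass head (22 mm across, 8 mm thick; pin 9 mm thick), on the hinge axis at the front of the stand. Axes as the stand's. The pin slides along the stand's x; push it in +x, away from the front. It stays where it is left
- hinge_pin (a joint): how far the pin still sticks out, m: 0 = seated, head against the fork; it starts 0.018 to 0.028 out; about 3 N of friction resists it, then a hard stop at 0
- latch_tab (a point): grip point of the red upright pull tab, 17 mm below its top. The tab is 12 mm thick along the stand's x, 24 mm wide along y, 52 mm high; shut, it stands 74 mm in front of the ball's centre with 42 mm free between it and the coupler. It rises with the tongue; pinched across its 12 mm from above it can turn between the fingers as the tongue swings up
- latch (a joint): travel of the latch, m: 0 = shut (start), grows as the tab is pulled to the front (-x of the stand) to a stop at 0.014; the bolt is clear of the ball from 0.008 on. A spring pulls it shut, 4 N at 0 rising to 7.5 N at 0.014; it springs shut when let go
- coupler (a point): point on the coupler's axis, 10 mm above the ball's centre when the tongue is down, so 195 mm above the worktop then
- vial_mid (a point): centre of the vial with lime cap, 29 mm across, 66 mm high, standing on the worktop near the stand; leave alone
- jar_mid (a point): centre of the glass jar with red lid, 58 mm across, 67 mm high, standing on the worktop near the stand; leave alone
- dropper_mid (a point): centre of the amber dropper bottle with black cap, 33 mm across, 69 mm high, standing on the worktop near the stand; leave alone

How it is judged:
On the way, in this order (a step that is already met when the one before it is completed fails the run):
1. the hinge pin is pushed home while the tongue is still down (value of joint hinge_pin below 0.002 m and height (world z) of coupler below 0.2 m), for 0.2 s.
2. the latch is pulled clear of the ball while the coupler is still down (value of joint latch above 0.008 m and height (world z) of coupler below 0.203 m), for 0.05 s.
3. the coupler is lifted at least 3.7 cm (height (world z) of coupler above 0.232 m), for 0.2 s.
At the end, for the whole second after the job is handed in: the coupler is held at rest by the fingers at least 3.7 cm above where it sat on the ball, nothing else carrying it; the hinge pin is within 3 mm of fully home; vial, jar and dropper bottle are within 2 cm of where they stood (height (world z) of coupler above 0.232 m and value of joint hinge_pin below 0.003 m and contact force between the fingers and tongue above 1 N and linear speed of tongue below 0.03 m/s and angular speed of tongue below 0.1 rad/s and contact force between tongue and vial below 0.1 N and contact force between tongue and jar below 0.1 N and contact force between tongue and dropper below 0.1 N and distance of each of vial_mid, jar_mid, dropper_mid from where it was at the start of the episode below 0.02 m); the arm keeps its last pose, push and grip.
It fails at once if the tongue is lifted with the hinge pin not home (value of joint hinge_pin above 0.005 m and height (world z) of coupler above 0.215 m).
It fails at once if a bystander is knocked away from its place or over (distance of any of vial_mid, jar_mid, dropper_mid from where it was at the start of the episode above 0.03 m).
It also fails if it takes over 56 s, if anything falls off the work surface, if the arm or the gripper's body presses on something with over 40 N, if the wrist force passes 120 N, or if a joint passes its speed limit or range.

## Robot

A 7-joint arm with a two-finger parallel gripper is mounted at the origin on the work surface; the furniture and walls round the work are solid. World frame = base frame: x ahead of the robot, y to its left, z up, the work surface at z = 0. Lengths are in m, angles in rad, forces in N, time in s.
With the tool pointing down it reaches from about 0.425 to 0.875 m from the base axis. Payload 4.7 kg.
Tool frame: the origin (TCP) lies at the very end of the fingers, on their centre line; the grasp point (between the pads) lies 19 mm behind it; z points along the fingers, y is the line along which they close (so a half turn about z gives the same grasp; the last joint's range is limited). The gripper opens to 87 mm and grips with 3 to 60 N. Pads are 19 mm wide; open, the fingers measure 117 mm over their backs; the gripper's body (75 mm by 190 mm) begins 51 mm behind the grasp point.
Start: joints at [1.187, 0.321, -0.07, 1.45, 0.023, 1.371, -0.057], TCP at [0.252, -0.599, 0.223] pointing down, gripper open.
Joint ranges: [-2.86, 2.86], [-0.3, 2.09], [-1.38, 1.24], [0.06, 2.45], [-1.56, 4.7], [0.09, 2.05], [-2.69, 2.69]. Speed limits (rad/s): [2.57, 2.57, 3.14, 3.14, 3.14, 3.14, 3.14].

## Interface

Orientations are given as a rotation vector (axis times angle).
In Python, from bench import ctrl, get_image, job gives the robot as it stands.
- The arm moves only by the shell command python3 -m crank 'ROWS' [FORCE]. ROWS is JSON, a list that holds one entry, the list of rows, each a list of 5 numbers: the shift along the tool's x, y, z in mm, then the turn about the tool's z in rad, then the closure, from -1 (fully open) to 1 (shut), so that 0 is half open. A call has 1 to 10 rows; each row shifts and turns the commanded pose from where the row before left it, along the tool's axes as they then stand; what a row does not reach is not made up. A row lasts 1/12 s, in which the tool goes at most 41.7 mm and 7.16 degrees, less where a joint would pass 70% of its speed; a pose out of reach is approached as far as the arm can. A call with a gripper value outside its range is refused whole. The fingers move at their own pace and stop on an object; FORCE is the grip in N (left out, the last holds). Time passes only in rows, so rows that do not move let the fingers close. It gives the time, the measured TCP pose, the force, the opening and the grip force at its end, in the units of the state.
- ctrl.get_state(): the state, without advancing time (a new reading comes with each control period).
- get_image(name): name is "side" or "top"; returns a dict with "pixels" (420x560x3 uint8, red, green, blue), "fx", "fy", "cx", "cy" (pixels), "T" (4x4, takes a point from camera to world coordinates). Camera axes: x right, y down, z forward; pixel columns grow to the right and rows downward; lengths in m; the calibration is good to about 2 mm. A picture is of the moment at which its call begins. There is no depth.
- job.close_job(): hands the job in; it is judged then, once.
The state is a dict: "time": time; "joint_positions": joint angles; "qd": joint speeds; "joint_torque": joint torques, N m; "position": TCP position; "tool_rot": TCP orientation; "ft_force": force on the tool from outside, world axes, zero at the start; "torque": the same for the moment, N m; "grip_width": opening from 0.0 (shut) to 1.0 (fully open); "grip_force": force on a finger pad.
Only numpy, scipy, OpenCV 4.12 (cv2) and the standard library are available. Lean on these libraries where they do the work, as an engineer would, in place of code of your own. Each camera call takes 0.05 s, during which the arm holds its last target. There are 200 camera calls.

## Working session

There is one attempt and no reset: what is moved stays moved. The work goes in short steps, Python scripts to look and compute and a shell command to move; the robot and the scene stay as the last step left them, time stands still between calls to the robot, and variables do not carry over. Pictures are saved under pics/ and viewed, at most 10 in all, crops included, and the job is handed in when it is done.

```bash
ls; mkdir -p pics
python3 - <<'E'
from bench import ctrl,get_image,job
import cv2,numpy as np
s=ctrl.get_state();print({k:np.round(v,3).tolist() for k,v in s.items()})
for n in("side","top"):
    d=get_image(n);cv2.imwrite(f"pics/{n}0.png",d["pixels"][:,:,::-1]);print(n,d["fx"],d["cx"],d["cy"],np.round(d["T"],3).tolist())
E
```

```text
pics
{'time': 0.0, 'joint_positions': [1.187, 0.322, -0.07, 1.452, 0.023, 1.371, -0.057], 'qd': [0.001, -0.0, 0.0, -0.001, -0.001, 0.0, 0.002], 'joint_torque': [0.001, -49.128, -0.403, -31.253, -0.064, 0.044, 0.0], 'position': [0.252, -0.599, 0.221], 'tool_rot': [-3.078, -0.62, 0.001], 'ft_force': [-0.379, -0.032, -0.523], 'torque': [-0.005, 0.052, -0.051], 'grip_force': 0.0, 'grip_width': 0.999}
side 505.1495879649772 277.99533308651627 205.07453412284846 [[0.957, -0.107, 0.268, 0.215], [-0.289, -0.333, 0.897, -1.207], [-0.007, -0.937, -0.35, 0.43], [0.0, 0.0, 0.0, 1.0]]
top 506.8476551723449 282.00774339997076 211.5812895476264 [[-0.011, -0.996, 0.091, 0.348], [-1.0, 0.008, -0.024, -0.424], [0.024, -0.091, -0.996, 0.986], [0.0, 0.0, 0.0, 1.0]]
```

View pics/side0.png

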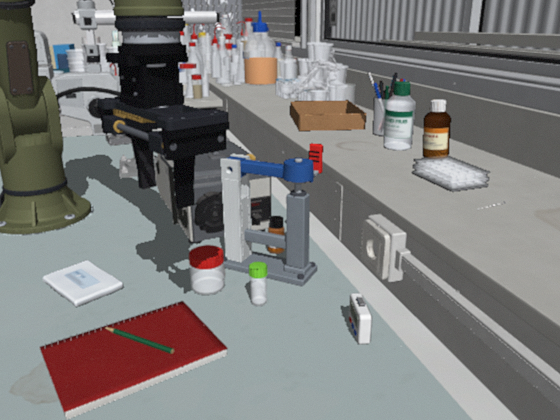

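View pics/top0.png

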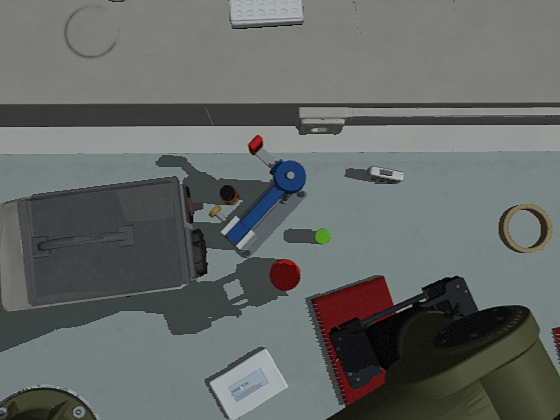

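Side view: stand with coupler at (298,170), red tab (316,157), fork (232,180). Top view: coupler (289,177), red tab (256,146), pin head (214,211), fork (~238,234); vial (322,236), jar (285,275), dropper (229,194).

```bash
cat > h.py <<'E'
from bench import ctrl,get_image,job
import cv2,numpy as np
def ray(d,u,v):
    T=np.array(d["T"]);r=T[:3,:3]@np.array([(u-d["cx"])/d["fx"],(v-d["cy"])/d["fy"],1]);return T[:3,3],r/np.linalg.norm(r)
def plane(d,u,v,z):
    o,r=ray(d,u,v);return o+r*(z-o[2])/r[2]
def tri(d1,p1,d2,p2):
    o1,r1=ray(d1,*p1);o2,r2=ray(d2,*p2)
    t=np.linalg.lstsq(np.c_[r1,-r2],o2-o1,rcond=None)[0];a=o1+r1*t[0];b=o2+r2*t[1];return (a+b)/2,np.linalg.norm(a-b)
def blobs(d,lo,hi,win,amin=15):
    h=cv2.cvtColor(d["pixels"],cv2.COLOR_RGB2HSV);m=cv2.inRange(h,lo,hi);k=np.zeros_like(m);u0,v0,u1,v1=win;k[v0:v1,u0:u1]=255
    n,l,s,c=cv2.connectedComponentsWithStats(m&k);return [(s[i].tolist(),c[i].round(1).tolist()) for i in range(1,n) if s[i,4]>=amin],(m&k)
E
python3 - <<'E'
from h import *
t=get_image("top");s=get_image("side")
red=((0,150,80),(6,255,255));blue=((105,120,40),(125,255,255))
rt,_=blobs(t,*red,(235,125,280,170));rs,_=blobs(s,*red,(300,135,330,180))
bt,mb=blobs(t,*blue,(215,150,310,260));bs,_=blobs(s,*blue,(220,140,320,200))
br,mbr=blobs(t,(15,90,60),(30,255,255),(200,198,228,222),5)
print(rt,rs,bt,bs,br,sep="\n")
dt=cv2.distanceTransform(mb,cv2.DIST_L2,5);_,r,_,c=cv2.minMaxLoc(dt);print("cup",r,c)
for z in(.195,.21,.22):print(z,plane(t,*c,z).round(4))
if rt and rs:print("tab",tri(t,rt[0][1],s,rs[0][1]))
for b in br: print("brass",plane(t,*b[1],.185).round(4))
ys,xs=np.nonzero(mb);print(cv2.minAreaRect(np.c_[xs,ys].astype(np.float32)))
for n,p,z in(("vial",(322,236),.066),("jar",(285,275),.067),("drop",(229,194),.069)):print(n,plane(t,*p,z).round(3))
a=t["pixels"][130:262,190:330,::-1];b=s["pixels"][130:290,190:340,::-1]
cv2.imwrite("pics/c1.png",np.hstack([cv2.resize(a,None,fx=3,fy=3)[:396],cv2.resize(b,(371,396))]))
E
```

```text
[([249, 135, 13, 16, 114], [255.2, 142.1])]
[([309, 144, 14, 29, 262], [316.5, 155.8])]
[([226, 159, 80, 85, 1744], [270.4, 196.5])]
[([229, 157, 85, 26, 1215], [279.7, 169.1])]
[([223, 200, 5, 2, 6], [224.8, 200.7]), ([209, 205, 12, 13, 71], [214.6, 210.4])]
cup 7.1937994956970215 (294, 185)
0.195 [ 0.4624 -0.463   0.195 ]
0.21 [ 0.4602 -0.4623  0.21  ]
0.22 [ 0.4588 -0.4618  0.22  ]
tab (array([ 0.52877675, -0.4020851 ,  0.20080836]), np.float64(0.0027092701886168723))
brass [ 0.4395 -0.3533  0.185 ]
brass [ 0.4242 -0.3372  0.185 ]
((266.04913330078125, 202.54098510742188), (35.08210754394531, 101.91736602783203), 39.80556869506836)
vial [ 0.387 -0.519  0.066]
jar [ 0.317 -0.451  0.067]
drop [ 0.465 -0.351  0.069]
```

View pics/c1.png

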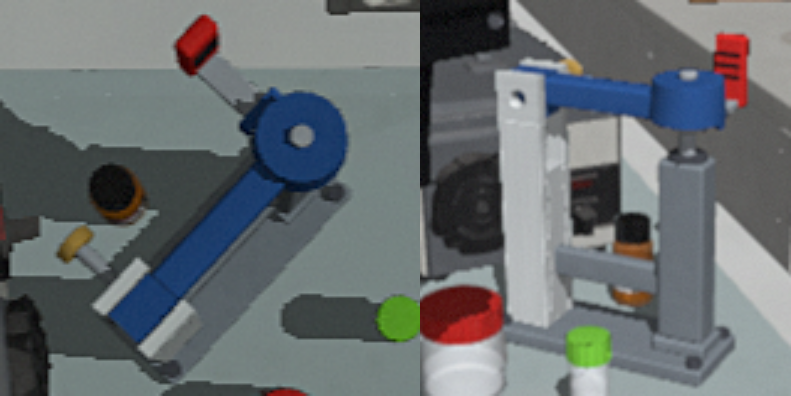

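```bash
cat >> h.py <<'E'
from scipy.spatial.transform import Rotation as R
def tool(): 
    s=ctrl.get_state();return np.array(s["position"]),R.from_rotvec(s["tool_rot"]).as_matrix()
def to(target):
    p,M=tool();return (M.T@(np.array(target)-p)*1000).round(1)
E
python3 - <<'E'
from h import *
t=get_image("top");s=get_image("side")
B,e=tri(t,(290,175.3),s,(298.8,160));print("bolt top",B.round(4),e)
for z in(.2,.21,.22):
    c=plane(t,290,175.3,z);f=plane(t,238.7,232.7,z);d=(c-f)[:2];print(z,c.round(4),f.round(4),np.linalg.norm(d),np.degrees(np.arctan2(d[1],d[0])))
yaxs=(c-f)/np.linalg.norm(c-f)
xs=np.array([yaxs[1],-yaxs[0],0])
for n,q in(("tab",(.5288,-.4021,.2)),("head",(.4242,-.3372,.185))):
    print(n,"rel ball xs,ys",(q-c)@xs,(q-c)@yaxs,"rel hinge",(q-f)@xs,(q-f)@yaxs)
p,M=tool();print(p,M.round(3))
print("front dir",-xs.round(3))
E
```

```text
bolt top [ 0.4755 -0.4563  0.2116] 0.0006117163407660123
0.2 [ 0.4771 -0.4567  0.2   ] [ 0.3878 -0.3761  0.2   ] 0.12026825177229342 -42.05696410419052
0.21 [ 0.4754 -0.4563  0.21  ] [ 0.3873 -0.3767  0.21  ] 0.11873787953493359 -42.05696410419055
0.22 [ 0.4738 -0.4559  0.22  ] [ 0.3868 -0.3773  0.22  ] 0.11720750729757376 -42.05696410419054
tab rel ball xs,ys -0.07676353301635275 0.004838176037588816 rel hinge -0.07676353301635276 0.1220456833351626
head rel ball xs,ys -0.05488212338578109 -0.11629965419136623 rel hinge -0.05488212338578109 0.0009078531062075443
[ 0.25167023 -0.5990974   0.22218744] [[ 0.922  0.387 -0.   ]
 [ 0.387 -0.922  0.001]
 [-0.    -0.001 -1.   ]]
front dir [ 0.67   0.742 -0.   ]
```

```bash
python3 -m crank '[[[0,0,-10,0.113,1],[0,0,-10,0.113,1],[0,0,-10,0.113,1],[0,0,-10,0.113,1],[0,0,-10,0.113,1],[0,0,-10,0.113,1],[0,0,-10,0.113,1],[0,0,-10,0.113,1],[0,0,0,0.113,1],[0,0,0,0.113,1]]]' 20
python3 - <<'E'
from h import *
p,M=tool();print(M.round(3));f=np.array([.67,.742,0]);h=np.array([.3873,-.3765,.185])
print("above pin-front",to(h+f*.09+[0,0,.115]))
print(ctrl.get_state()["joint_positions"])
E
```

```text
time: 1.13
position: [0.252, -0.5996, 0.3036]
tool_rot: [2.929, -1.132, 0.002]
ft_force: [0.5, 0.6, 0.1]
grip_width: 0.323
grip_force: 0.0
[[ 0.74  -0.673  0.001]
 [-0.673 -0.74  -0.002]
 [ 0.002  0.001 -1.   ]]
above pin-front [ -50.2 -346.1    3.2]
[ 1.07624082  0.29561488  0.07293268  1.32465269 -0.02126458  1.52038125
 -1.16148029]
```

```bash
python3 -m crank '[[[-5,-35,0,0,1],[-5,-35,0,0,1],[-5,-35,0,0,1],[-5,-35,0,0,1],[-5,-35,0,0,1],[-5,-35,0,0,1],[-5,-35,0,0,1],[-5,-35,0,0,1],[-5,-35,0,0,1],[-5,-31,0,0,1]]]' 20
python3 -m crank '[[[0,0,0,0,1],[0,0,0,0,1]]]'
python3 - <<'E'
from h import *
f=np.array([.67,.742,0]);h=np.array([.3873,-.3765,.185])
print("to pin-front",to(h+f*.09+[0,0,-.008]),ctrl.get_state()["grip_width"])
t=get_image("top");s=get_image("side")
a=t["pixels"][110:270,160:330,::-1];b=s["pixels"][60:220,180:340,::-1]
cv2.imwrite("pics/c2.png",np.hstack([cv2.resize(a,(400,376)),cv2.resize(b,(376,376))]))
E
```

```text
time: 1.97
position: [0.4471, -0.3061, 0.3028]
tool_rot: [-2.934, 1.122, -0.001]
ft_force: [0.5, -0.4, 0.5]
grip_width: 0.002
grip_force: 0.0
time: 2.13
position: [0.4472, -0.3064, 0.3028]
tool_rot: [2.936, -1.117, 0.001]
ft_force: [0.4, -0.8, 0.1]
grip_width: 0.004
grip_force: 0.0
to pin-front [  2.5   2.2 125.8] 0.0037448819281281965
```

View pics/c2.png

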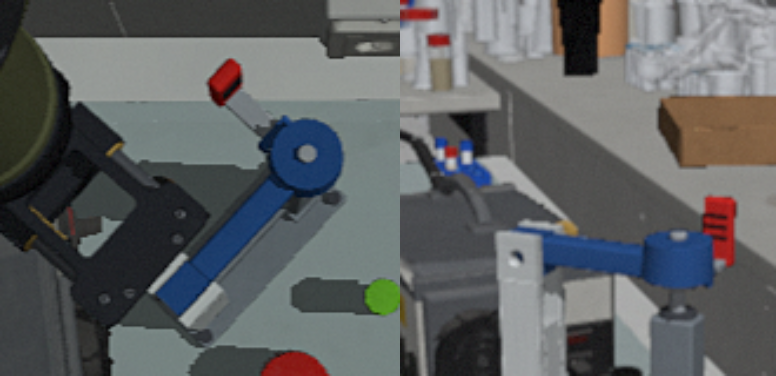

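The view shows the gripper over the pin front, the tongue untouched, and the pin hidden below it in the top view. Descending in front of the head.

```bash
python3 -m crank '[[[0,0,20,0,1],[0,0,20,0,1],[0,0,20,0,1],[0,0,20,0,1],[0,0,20,0,1],[0,0,15,0,1],[2,0,10,0,1],[0,0,0,0,1]]]'
python3 -m crank '[[[0,6,0,0,1],[0,6,0,0,1],[0,4,0,0,1],[0,4,0,0,1],[0,4,0,0,1],[0,0,0,0,1]]]'
python3 - <<'E'
from h import *
f=np.array([.67,.742,0]);h=np.array([.3873,-.3765,.185])
print(to(h+f*.043+[0,0,-.008]))
s=get_image("side");b=s["pixels"][110:200,210:340,::-1]
cv2.imwrite("pics/c3.png",cv2.resize(b,(780,540)))
E
```

```text
time: 2.9
position: [0.4454, -0.3108, 0.1751]
tool_rot: [-2.931, 1.129, 0.006]
ft_force: [-0.2, 0.5, -0.3]
grip_width: 0.002
grip_force: 0.0
time: 3.4
position: [0.4311, -0.3286, 0.1782]
tool_rot: [2.932, -1.126, 0.002]
ft_force: [0.4, -0.1, -0.2]
grip_width: 0.002
grip_force: 0.0
[-0.4 21.9  1.2]
```

View pics/c3.png

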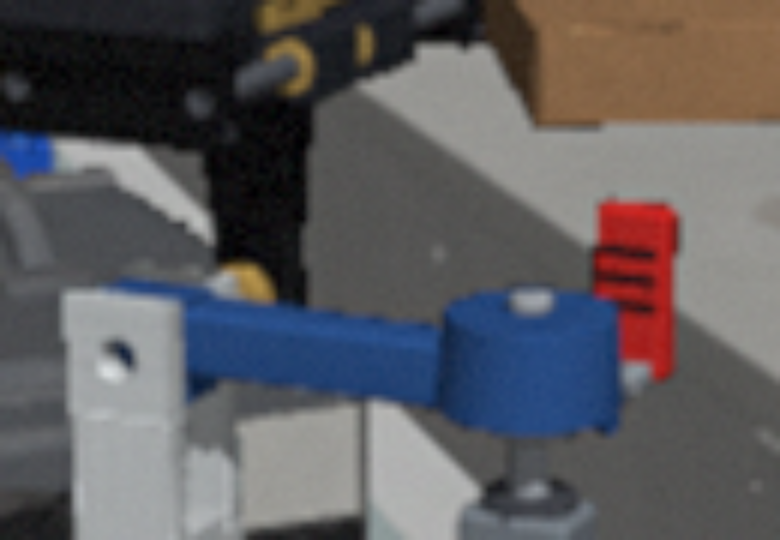

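The finger stands right behind the brass head (245,285 in the crop). I'll push on, watching the force.

```bash
python3 -m crank '[[[0,3,0,0,1],[0,3,0,0,1],[0,3,0,0,1],[0,3,0,0,1],[0,0,0,0,1]]]'
python3 -m crank '[[[0,2,0,0,1],[0,2,0,0,1],[0,2,0,0,1],[0,0,0,0,1]]]'
```

```text
time: 3.87
position: [0.4229, -0.337, 0.1776]
tool_rot: [2.933, -1.125, -0.0]
ft_force: [0.3, 1.7, 0.5]
grip_width: 0.002
grip_force: 0.9
time: 4.2
position: [0.4188, -0.3415, 0.1775]
tool_rot: [2.933, -1.125, -0.0]
ft_force: [1.6, 1.8, 1.0]
grip_width: 0.004
grip_force: 0.8
```

```bash
python3 -m crank '[[[0,1,0,0,1],[0,1,0,0,1],[0,0,0,0,1]]]'
python3 -c "
from h import *
f=np.array([.67,.742,0]);h=np.array([.3873,-.3765,.185]);print(to(h+f*.043+[0,0,-.008]))"
```

```text
time: 4.45
position: [0.4177, -0.3427, 0.1775]
tool_rot: [2.933, -1.125, -0.0]
ft_force: [0.8, 3.2, 0.3]
grip_width: 0.007
grip_force: 1.0
[0.1 2.5 0.5]
```

```bash
python3 -m crank '[[[0,1,0,0,1],[0,1,0,0,1],[0,0,0,0,1]]]' 60
python3 -m crank '[[[0,1,0,0,1],[0,1,0,0,1],[0,0,0,0,1]]]'
python3 -m crank '[[[0,1,0,0,1],[0,1,0,0,1],[0,0,0,0,1]]]'
python3 -c "
from h import *
f=np.array([.67,.742,0]);h=np.array([.3873,-.3765,.185]);print(to(h+f*.043+[0,0,-.008]))"
```

```text
time: 4.7
position: [0.4164, -0.3442, 0.1774]
tool_rot: [2.933, -1.125, -0.001]
ft_force: [1.5, 2.3, 1.5]
grip_width: 0.006
grip_force: 1.1
time: 4.95
position: [0.415, -0.3457, 0.1774]
tool_rot: [2.933, -1.125, -0.001]
ft_force: [0.2, 2.8, 0.9]
grip_width: 0.003
grip_force: 1.1
time: 5.2
position: [0.4137, -0.3472, 0.1775]
tool_rot: [2.933, -1.125, -0.001]
ft_force: [1.5, 1.6, -0.9]
grip_width: 0.005
grip_force: 1.0
[ 0.1 -3.6  0.5]
```

```bash
for i in 1 ; do python3 -m crank '[[[0,1,0,0,1],[0,1,0,0,1],[0,0,0,0,1]]]' | grep -E "pos|ft"; done
python3 -m crank '[[[0,1,0,0,1],[0,1,0,0,1],[0,0,0,0,1]]]'| grep -E "pos|ft"
python3 -m crank '[[[0,1,0,0,1],[0,1,0,0,1],[0,0,0,0,1]]]'| grep -E "pos|ft"
```

```text
position: [0.4133, -0.3476, 0.1775]
ft_force: [1.4, 4.5, -1.0]
position: [0.4133, -0.3476, 0.1775]
ft_force: [4.0, 6.6, 0.0]
position: [0.4132, -0.3476, 0.1775]
ft_force: [6.6, 9.7, 0.3]
```

Position stopped while force grows: the pin is on its stop. Retreat, rise, and go above the tab.

```bash
python3 -m crank '[[[0,-10,0,0,1],[0,-12,0,0,1],[0,-12,0,0,1],[0,0,-20,0,1],[0,0,-25,0,1],[0,0,-25,0,1],[0,0,-25,0,-0.05],[0,0,-25,0,-0.05],[0,0,0,0,-0.05]]]' 30
python3 - <<'E'
from h import *
f=np.array([.67,.742,0]);b=np.array([.4755,-.4563,0])
print("above tab",to(b+f*.074+[0,0,.28]))
E
```

```text
time: 6.7
position: [0.435, -0.3277, 0.3035]
tool_rot: [2.93, -1.123, 0.015]
ft_force: [1.1, -0.5, 0.2]
grip_width: 0.153
grip_force: 0.0
above tab [116.   -5.4  24.6]
```

```bash
python3 -m crank '[[[20,0,0,0,-0.05],[20,0,0,0,-0.05],[20,0,0,0,-0.05],[20,-2,0,0,-0.05],[20,-2,0,0,-0.05],[16,-1,0,0,-0.05],[0,0,10,0,-0.05],[0,0,0,0,-0.05],[0,0,0,0,-0.05]]]' 30
python3 - <<'E'
from h import *
t=get_image("top");s=get_image("side")
p,M=tool();print("tcp",p.round(4),ctrl.get_state()["grip_width"])
def proj(d,q):
    T=np.array(d["T"]);c=T[:3,:3].T@(q-T[:3,3]);return c[0]/c[2]*d["fx"]+d["cx"],c[1]/c[2]*d["fy"]+d["cy"]
print("tcp px",proj(s,p),proj(t,p))
red=((0,150,80),(6,255,255))
print(blobs(s,*red,(295,130,335,180))[0])
br,_=blobs(t,(15,90,60),(30,255,255),(200,198,240,240),5);print(br,[plane(t,*b[1],.188).round(4) for b in br])
a=t["pixels"][110:270,160:330,::-1];b=s["pixels"][80:190,215:345,::-1]
cv2.imwrite("pics/c4.png",np.hstack([cv2.resize(a,(350,330)),cv2.resize(b,(450,330),interpolation=cv2.INTER_CUBIC)]))
E
```

```text
time: 7.45
position: [0.5214, -0.3992, 0.2859]
tool_rot: [-2.933, 1.124, 0.005]
ft_force: [-0.5, -0.9, 0.1]
grip_width: 0.524
grip_force: 0.0
tcp [ 0.5217 -0.3995  0.2877] 0.5218143573140533
tcp px (np.float64(313.8178812126138), np.float64(105.88748833266806)) (np.float64(251.30921517565105), np.float64(133.9312596132572))
[([309, 144, 14, 29, 251], [316.5, 155.7])]
[([226, 198, 10, 5, 21], [231.0, 200.5]), ([222, 218, 10, 9, 37], [225.8, 221.7])] [array([ 0.4394, -0.3634,  0.188 ]), array([ 0.4059, -0.3552,  0.188 ])]
```

View pics/c4.png

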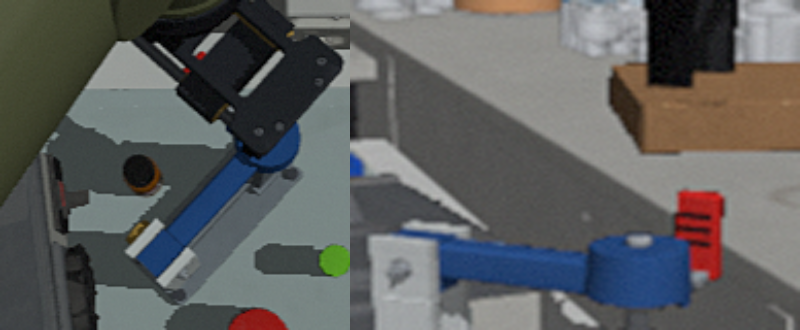

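Pin head now sits against the fork (seated); jaws are above the tab, at (316,156) in the side view. Descend and pinch.

Run:
```python
from h import *
print(to([.5265,-.4018,.191]))
```

```text
[ 5.2 -1.6 96.6]
```

```bash
python3 -m crank '[[[5,-1.5,10,0,-0.05],[0,0,20,0,-0.05],[0,0,20,0,-0.05],[0,0,15,0,-0.05],[0,0,15,0,-0.05],[0,0,10,0,-0.05],[0,0,5,0,-0.05],[0,0,0,0,-0.05]]]' 30
python3 - <<'E'
from h import *
t=get_image("top");s=get_image("side")
b=s["pixels"][110:200,230:350,::-1]
cv2.imwrite("pics/c5.png",cv2.resize(b,(720,540),interpolation=cv2.INTER_CUBIC))
E
```

```text
time: 8.22
position: [0.5264, -0.4019, 0.1913]
tool_rot: [-2.933, 1.125, 0.003]
ft_force: [0.4, -0.0, -0.2]
grip_width: 0.525
grip_force: 0.0
```

View pics/c5.png

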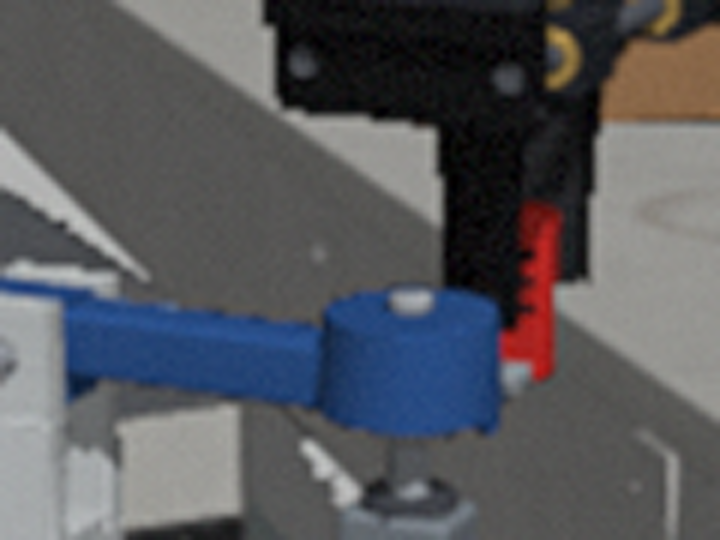

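Tab (540,300 in crop) stands between the open fingers. Pinch it.

```bash
python3 -m crank '[[[0,0,0,0,1],[0,0,0,0,1],[0,0,0,0,1],[0,0,0,0,1],[0,0,0,0,1],[0,0,0,0,1]]]' 30
python3 -m crank '[[[0,-3,0,0,1],[0,-3,0,0,1],[0,-3,0,0,1],[0,-3,0,0,1],[0,0,0,0,1],[0,0,0,0,1]]]'
```

```text
time: 8.82
position: [0.5269, -0.4025, 0.1927]
tool_rot: [2.933, -1.124, 0.0]
ft_force: [-2.4, -2.3, -0.8]
grip_width: 0.156
grip_force: 2.2
time: 9.32
position: [0.5328, -0.3961, 0.1926]
tool_rot: [2.928, -1.128, -0.003]
ft_force: [-4.0, -4.6, 1.0]
grip_width: 0.138
grip_force: 30.0
```

```bash
python3 -m crank '[[[0,-2,0,0,1],[0,-2,0,0,1],[0,0,0,0,1],[0,0,0,0,1]]]'
python3 -m crank '[[[0,-1,0,0,1],[0,-1,0,0,1],[0,0,0,0,1]]]'
```

```text
time: 9.65
position: [0.535, -0.3937, 0.1926]
tool_rot: [2.927, -1.129, -0.003]
ft_force: [-5.3, -4.5, 0.4]
grip_width: 0.138
grip_force: 30.0
time: 9.9
position: [0.5357, -0.393, 0.1926]
tool_rot: [2.925, -1.13, -0.004]
ft_force: [-5.5, -5.9, 1.1]
grip_width: 0.132
grip_force: 30.0
```

```bash
python3 -m crank '[[[-0.7,0,-3,0,1],[-0.8,0,-3,0,1],[-0.8,0,-3,0,1],[-0.8,0,-3,0,1],[-1.1,0,-3,0,1],[-1.1,0,-3,0,1],[-1.1,0,-3,0,1],[-1,0,-2.5,0,1],[0,0,0,0,1]]]'
```

```text
time: 10.65
position: [0.5312, -0.3887, 0.2157]
tool_rot: [2.925, -1.13, 0.0]
ft_force: [-2.4, -8.0, -3.5]
grip_width: 0.134
grip_force: 30.0
```

```bash
python3 -m crank '[[[-1.3,0,-2.8,0,1],[-1.3,0,-2.8,0,1],[-1.3,0,-2.7,0,1],[-1.4,0,-2.7,0,1],[-1.6,0,-2.6,0,1],[-1.6,0,-2.6,0,1],[-1.6,0,-2.6,0,1],[-1.7,0,-2.6,0,1],[-1.3,0,-2,0,1],[0,0,0,0,1]]]'
python3 -m crank '[[[0,0,0,0,1],[0,0,0,0,1],[0,0,0,0,1],[0,0,0,0,1]]]'
python3 - <<'E'
from h import *
t=get_image("top");s=get_image("side")
a=t["pixels"][110:290,180:350,::-1];b=s["pixels"][90:310,190:350,::-1]
cv2.imwrite("pics/c6.png",np.hstack([cv2.resize(a,(396,420)),cv2.resize(b,(305,420),interpolation=cv2.INTER_CUBIC)]))
E
```

```text
time: 11.48
position: [0.5221, -0.3803, 0.2398]
tool_rot: [2.924, -1.13, 0.004]
ft_force: [-1.2, -8.6, -1.5]
grip_width: 0.137
grip_force: 30.0
time: 11.82
position: [0.5222, -0.3803, 0.2395]
tool_rot: [2.924, -1.13, 0.004]
ft_force: [-2.0, -8.5, -3.0]
grip_width: 0.134
grip_force: 30.0
```

View pics/c6.png

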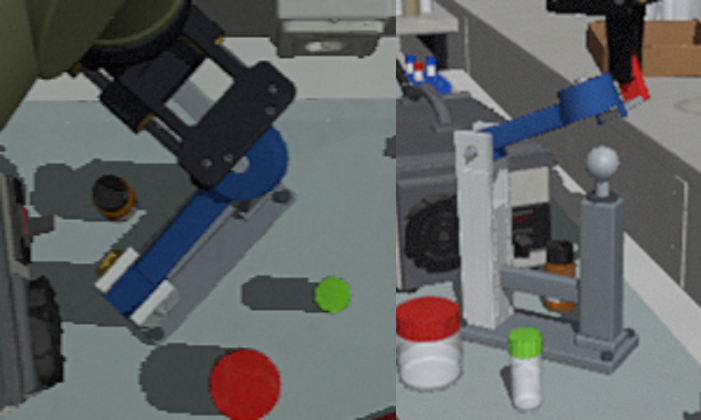

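The coupler is clearly off the ball, the tongue is tilted about 0.4 rad, the pin is still seated, and the bystanders stand in place. The tool rose 47 mm along with the tab. Handing in.

```bash
python3 -c "
from bench import job;print(job.close_job())"
```

```text
the job is handed in; nothing more can be done
None
```

I pushed the hinge pin onto its stop, pulled the latch about 13 mm clear, and handed the job in with the gripper holding the coupler still, about 4.7 cm up (judged from tool travel and the last picture); the vial, jar and dropper bottle still stand where they were, and no verdict was returned.

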